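# Discharge the test cage, free its sagging gate bolt and hold the gate ajar

## Robot

A 7-joint arm with a two-finger parallel gripper is mounted at the origin on a cart in front of the work surface, level with it; the furniture and walls round the work are solid. World frame = base frame: x ahead of the robot, y to its left, z up, the work surface at z = 0. Lengths are in mm, angles in rad, forces in N, time in s.
With the tool pointing down it reaches from about 425 to 1025 mm from the base axis. Payload 3.6 kg.
Tool frame: the origin (TCP) lies on the front face of the gripper's body, between the roots of the fingers; the fingertips stand 73 mm ahead of it and the grasp point (between the pads) lies 54 mm ahead of it (tip_extent is the z of the fingertips in the tool frame, in mm); z points along the fingers, y is the line along which they close (so a half turn about z gives the same grasp; the last joint's range is limited). The gripper opens to 85 mm and grips with 20 to 120 N. Pads are 22 mm wide; open, the fingers measure 114 mm over their backs; the gripper's body (76 mm by 85 mm) begins 54 mm behind the grasp point. The pads swing forward as they close: fully open they stand 13 mm farther back than shut.
Start: joints at [-1.278, 0.591, 0.048, 1.609, -0.033, 0.943, -0.034], TCP at [272.812, 671.717, 303.902] pointing down, gripper open.
Joint ranges: [-2.69, 2.69], [-0.47, 2.24], [-1.27, 1.36], [0.19, 2.51], [-1.53, 4.68], [0.08, 2.07], [-3.09, 3.09]. Speed limits (rad/s): [2.57, 2.57, 3.14, 3.14, 3.14, 3.14, 3.14].

## Interface

Orientations are given as a rotation vector (axis times angle).
In Python, from cell import observe, capture, get_calibration, sign_off, tip_extent gives the robot as it stands.
- The arm moves only by the shell command python3 -m creep 'ROWS' [FORCE]. ROWS is a JSON list that holds a single list of rows (three levels of brackets), with 1 to 5 rows, each of 7 numbers: dx, dy, dz in shares of the most that a row can go, 1 being 62.5 mm, then a rotation vector rx, ry, rz in fractions of the full range, 1 being 2 pi rad, then the opening from 0.0 (shut) to 1.0 (fully open); each row shifts and turns the commanded pose from where the row before left it, along the tool's axes as they then stand; what a row does not reach is not made up. A row lasts 1/8 s, in which the tool goes at most 62.5 mm and 0.188 rad, less where a joint would pass 70% of its speed; a pose out of reach is approached as far as the arm can. The fingers move at their own pace and stop on an object; FORCE is the grip in N (left out, the last holds). Time passes only in rows, so rows that do not move let the fingers close. It prints the time, the measured TCP pose, the force, the opening and the grip force at its end. Shift and turn numbers lie between -1 and 1, and a call with a number outside is refused. Input that does not fit is refused with a message, and nothing moves.
- observe(): the state, without advancing time (a new reading comes with each control period).
- capture(name): name is "scene" or "top" or "wrist"; returns (picture, depth): 420x560x3 uint8, blue, green, red; 420x560 float32, mm along the optical axis (not along the pixel's ray), 0 where there is no reading.
- get_calibration(name): a dict with "mtx" (3x3 intrinsics, pixels), "R" (3x3) and "t" (3): a world point X has camera coordinates R X + t. Camera axes: x right, y down, z forward; pixel columns grow to the right and rows downward; lengths in mm; the calibration is good to about 2 mm. The wrist camera is an equidistant fisheye: a pixel r from the principal point sees the ray r / f radians off the axis. A picture is of the moment at which its call begins: read the wrist's pose just before it. get_calibration takes no time and is no camera call; for the wrist camera it gives the pose at the moment of the call.
- sign_off(): hands the job in; it is judged then, once.
The state is a dict: "t": time; "joint_positions": joint angles; "qd": joint speeds; "joint_torque": joint torques, N m; "position": TCP position; "tool_rot": TCP orientation; "wrist_force": force on the tool from outside, world axes, zero at the start; "wrist_torque": the same for the moment, N m; "finger_gap": opening from 0.0 (shut) to 1.0 (fully open); "finger_force": force on a finger pad.
Only numpy, scipy, OpenCV 4.12 (cv2) and the standard library are available. Lean on these libraries where they do the work, as an engineer would, in place of code of your own. Each camera call takes 0.05 s, during which the arm holds its last target. There are 200 camera calls.

## Task

Make the test cage safe and hold it open for me: first push the red discharge plunger on its roof fully down to its stop, keep it down for a full second and let it spring back up. Then take the black ball of the bolt on the yellow gate, lift the sagging bolt so that its hooked nose clears the bent-up lip of the keeper, draw it right out of the keeper, and pull the gate about 8 cm ajar. The gate closes itself, so finish still holding it there by the bolt's ball while I reach in, and do not push the things lying around the cage about.

Things in the scene. Friction and masses are not known exactly. Their poses are not given: they have to be found in the camera images.
- cage: Fixed test cage of aluminium profile with clear sheets, 220 mm deep (x), 320 wide (y), 165 high, open at its own -x side, towards the robot, where the yellow gate hangs; its +y is the robot's left. Origin at the centre of its underside; upright, turned up to 0.2 rad. The strike post left of the gate is 187 mm high.
- keeper_lip (a point): Top edge of the keeper's lip, bent up under the bolt between its hooked nose and the gate; it stands about 8 mm up behind the hook. The keeper is a brass-coloured strap on the strike post, with a 16 mm wide cheek in front of the nose and a bridge over it at 172 mm.
- plunger_top (a point): Centre of the top of the red mushroom head of the discharge plunger (37 mm across, 16 mm thick) on the roof, 224 mm above the bench when up. It moves straight down.
- plunger (a joint): Discharge plunger: 0 up, 0.020 m fully down at its stop. Spring return; 3.4 N to start, 9 N at the stop.
- bolt_knob: The bolt's black ball, 22 mm across, origin at its centre, about 186 mm above the bench and 12 mm before the gate's face (gate top 160 mm), on an 8 mm upright stem on the bar of the barrel bolt; free all round for the fingers. The bar (12 mm, about 135 mm up) lies along the gate, the cage's y, its nose towards the cage's +y.
- bolt_sag (a joint): Lift of the bar about its tail, 140 mm to the cage's -y side of the ball: 0 sagging (its weight, some 2 N at the ball, keeps it there), 0.14 rad at the top. The nose clears the lip above 0.045 rad: the ball lifted 6.5 mm; 9 mm is good, up to 12 mm may be kept all through the draw. Lift first, then draw: the hook is undercut, so if pulled against the lip it locks until pushed home again.
- bolt_draw (a joint): How far the bar is drawn out of the keeper, towards the hinge, the cage's -y: 0 home (starts at 0 to 0.003), 0.045 m drawn to its stop, friction about 1 N. Not lifted, it hooks on the lip at about 0.008. It needs the lift until 0.025 and is free of the keeper, so that the gate can swing, from 0.030.
- gate (a joint): Opening angle of the gate: 0 shut; it swings towards the robot (the cage's -x), counter-clockwise from above, about the upright hinge at its -y end. Its closer pulls it shut with 0.22 to 0.27 N m. 8 cm ajar at the free edge is 0.30 rad.
- gate_hinge (a point): Point on the gate's upright hinge axis, 185 mm above the bench.
- gate_edge (a point): Middle of the gate's free edge, 265 mm from the hinge axis, 90 mm above the bench.
- meter_yellow: Yellow multimeter, 178x83x48 mm, a bystander; origin under its centre.
- tester_black: Black handheld tester with a yellow front, 50x100x31 mm, a bystander.
- screwdriver: Screwdriver with a red handle, 174x21x21 mm, a bystander.
- loupe: Black loupe, 39x39x32 mm, a bystander.
- solder_spool: Solder spool with red flanges, 57x57x40 mm, a bystander.

How it is judged:
By the outcome, as a careful person would: the job done as asked, in the order asked, and still so for the second after the job is handed in, while the arm keeps its last pose, push and grip.
It also fails if it takes over 45 s, if anything falls off the work surface, if the arm or the gripper's body presses on something with over 40 N, if the wrist force passes 120 N, or if a joint passes its speed limit or range.

## Working session

There is one attempt and no reset: what is moved stays moved. The work goes in short steps, Python scripts to look and compute and a shell command to move; the robot and the scene stay as the last step left them, time stands still between calls to the robot, and variables do not carry over. Pictures are saved under pics/ and viewed, at most 10 in all, crops included, and the job is handed in when it is done.

```bash
ls; mkdir -p pics; python3 - <<'E'
from cell import *
import cv2,numpy as np
print(observe(), tip_extent)
for n in ("scene","top"):
    p,d=capture(n); cv2.imwrite(f"pics/{n}0.png",p); np.save(f"{n}0.npy",d)
    c=get_calibration(n); print(n,c)
E
```

```text
pics
{'t': 0.0, 'joint_positions': array([-1.27846837,  0.59215854,  0.0483088 ,  1.60983313, -0.03329589,
        0.94273119, -0.03371323]), 'qd': array([-0.00016262,  0.00069934,  0.00076325,  0.00091783,  0.00097565,
       -0.00139591, -0.00110997]), 'joint_torque': array([-1.24314047e-04, -5.48681438e+01,  1.54678714e+00, -1.98130560e+01,
        9.36744997e-03,  8.73535231e-03, -1.39404733e-05]), 'position': array([272.5738053 , 671.08122675, 302.7085412 ]), 'tool_rot': array([-0.60215009, -3.08303028,  0.00362018]), 'wrist_force': array([-0.77271181, -0.59190561, -0.26613604]), 'wrist_torque': array([-0.01036287, -0.03389547, -0.03939146]), 'finger_force': 0.0, 'finger_gap': 1.0037730164908514} 72.6
scene {'mtx': array([[498.1543473 ,   0.        , 290.77401838],
       [  0.        , 498.1543473 , 207.58369942],
       [  0.        ,   0.        ,   1.        ]]), 'R': array([[-0.94622296, -0.32346278, -0.00582537],
       [-0.26958708,  0.79831934, -0.53852487],
       [ 0.17884326, -0.50799415, -0.84258948]]), 't': array([ 500.10397202,  280.93079927, 1540.7200037 ])}
top {'mtx': array([[422.5812158 ,   0.        , 281.05750606],
       [  0.        , 422.5812158 , 208.91778731],
       [  0.        ,   0.        ,   1.        ]]), 'R': array([[-0.0609909 , -0.99813234,  0.0034555 ],
       [-0.91359941,  0.05443049, -0.40295588],
       [ 0.40201521, -0.02773358, -0.91521288]]), 't': array([  -6.39014098,  585.12848604, 1573.48788815])}
```

View pics/scene0.png

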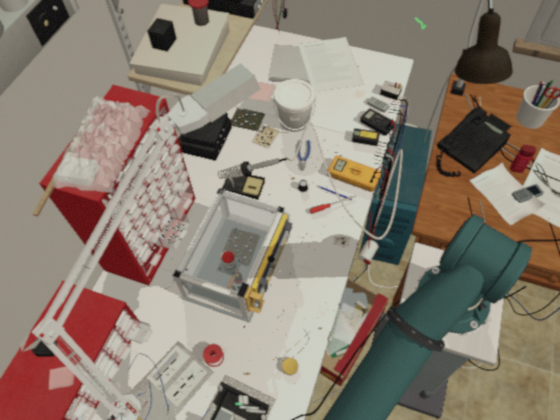

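View pics/top0.png

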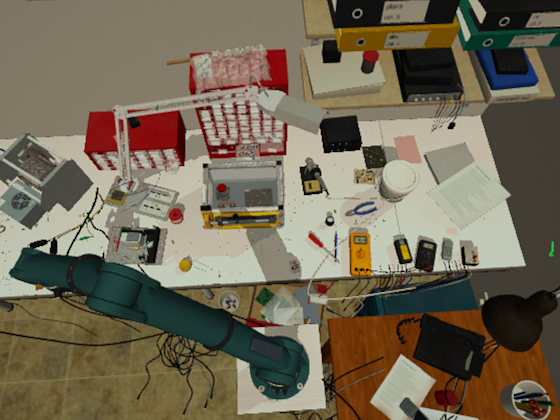

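The scene view shows the cage at about (235,250), with the plunger at (228,258) and the gate on its right side. In the top view the cage is at (243,195), the plunger at (222,188) and the gate along row 217. I'll enlarge both around the cage.

```bash
python3 - <<'E'
import cv2,numpy as np
a=cv2.imread("pics/scene0.png")[185:325,170:303]; b=cv2.imread("pics/top0.png")[150:240,190:300]
A=cv2.resize(a,None,fx=3,fy=3,interpolation=cv2.INTER_CUBIC);B=cv2.resize(b,None,fx=3.6,fy=3.6,interpolation=cv2.INTER_CUBIC)
o=np.zeros((430,800,3),np.uint8);o[:420,:399]=A;o[:B.shape[0],402:402+B.shape[1]]=B
cv2.imwrite("pics/c0.png",o)
E
```

```text
(no output)
```

View pics/c0.png

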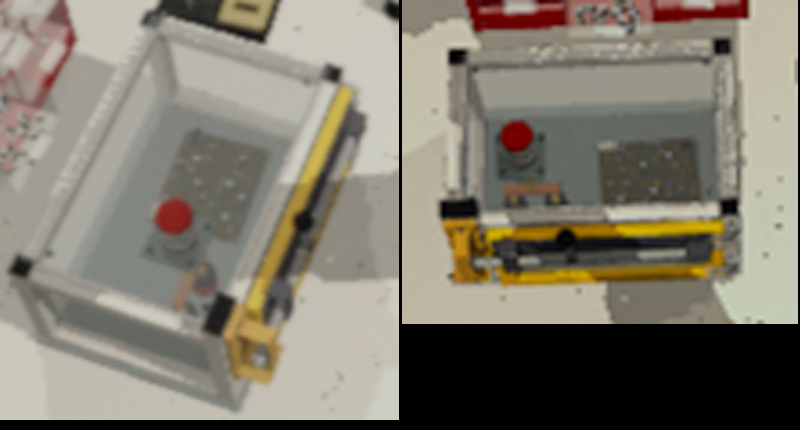

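The enlarged views give these full-image pixels:

| Feature | Scene | Top |
|---|---|---|
| Plunger head | (228,256.7) | (221.9,187.5) |
| Ball | (271.3,258.3) | (235.6,216.1) |
| Front post cap, strike side | (243.3,289.3) | (206.1,207.8) |
| Front post cap, hinge side | (281,209.3) | (280.8,207.5) |

```bash
cat > h.py <<'E'
from cell import *
import cv2,numpy as np
from scipy.spatial.transform import Rotation as Ro
from scipy.optimize import least_squares
def P(n):
    c=get_calibration(n); return c['mtx']@np.c_[c['R'],c['t']]
def tri(s,t):
    X=cv2.triangulatePoints(P("scene"),P("top"),np.array(s,float).reshape(2,1),np.array(t,float).reshape(2,1)); return (X[:3]/X[3]).ravel()
def deproj(n,u,v,z):
    c=get_calibration(n); r=np.linalg.inv(c['mtx'])@[u,v,1]; C=-c['R'].T@c['t']; d=c['R'].T@r
    return C+d*(z-C[2])/d[2]
def tool(g,yaw,off=54):  # needed TCP shift in tool axes so grasp pt at g
    o=observe(); R=Ro.from_rotvec(o['tool_rot']); return o,R
E
python3 - <<'E'
from h import *
np.set_printoptions(precision=2,suppress=True)
pts=dict(pl=((228,256.7),(221.9,187.5),220),ball=((271.3,258.3),(235.6,216.1),190),strike=((243.3,289.3),(206.1,207.8),187),hinge=((281,209.3),(280.8,207.5),165),backL=((176.8,274),(205.5,166)  ,165),backR=((221.5,191.7),(279,163),165))
for k,(s,t,z) in pts.items():
    print(k,tri(s,t),deproj("scene",*s,z),deproj("top",*t,z))
# red blob centroids
for n,(x0,x1,y0,y1) in dict(scene=(205,250,235,280),top=(205,240,170,205)).items():
    p=cv2.imread(f"pics/{n}0.png").astype(int); b,g,r=p[...,0],p[...,1],p[...,2]
    m=np.zeros(r.shape,bool); m[y0:y1,x0:x1]=((r>120)&(g<60)&(b<70))[y0:y1,x0:x1]; v,u=np.nonzero(m); print(n,u.mean(),v.mean(),len(u))
    x0,x1,y0,y1=dict(scene=(264,278,250,266),top=(230,241,210,222))[n]
    print(p[y0:y1,x0:x1].sum(2)//3)
o=observe();print(Ro.from_rotvec(o['tool_rot']).as_matrix())
c=get_calibration("wrist");print(c)
E
```

```text
pl [648.07 183.38 215.13] [647.27 185.15 220.  ] [644.55 183.05 220.  ]
ball [538.77 135.27 183.97] [538.47 137.54 190.  ] [534.75 135.18 190.  ]
strike [579.37 248.48 184.26] [579.14 249.29 187.  ] [577.49 248.21 187.  ]
hinge [572.3  -40.05 165.17] [572.98 -40.53 165.  ] [571.39 -39.74 165.  ]
backL [781.11 256.73 158.48] [780.13 258.32 165.  ] [774.92 256.17 165.  ]
backR [772.94 -44.54 161.6 ] [771.46 -42.44 165.  ] [771.25 -44.5  165.  ]
scene 227.34117647058824 256.5176470588235 85
[[156 140 117 112 118 122 122 116  93  62  42  39  58  82]
 [151 128 111 115 121 122 119 108  86  57  40  45  70  90]
 [142 118 112 118 121 122 119 101  71  50  41  54  80  92]
 [129 111 115 122 122 120 113  89  60  44  47  67  87  97]
 [127 112 119 120 120 114  98  73  48  37  55  78  94  97]
 [118 120 123 117 106  90  66  43  30  38  68  89  96  96]
 [111 117 119 105  80  57  38  24  20  48  84  97  97  93]
 [112 119 117  92  55  31  26  24  25  39  68  91  96  91]
 [116 121 116  86  44  24  22  19  16  27  55  83  92  91]
 [117 123 115  84  45  19  19  20  17  25  52  80  88  84]
 [122 123 116  91
[... 611 characters left out ...]
7   6  16  50  70  67]
 [ 65  58  40   4   5   9   9   7  22  34  29]
 [ 25  25  18   7   6   5   4   8  15  19  18]
 [ 17  18  17  13   9  10  15  18  17  18  18]
 [ 17  18  16  15  14  25  38  31  21  23  26]
 [ 52  50  52  54  55  49  43  39  45  58  59]
 [ 75  75  75  77  77  58  36  37  48  68  74]]
[[-0.93  0.38 -0.  ]
 [ 0.38  0.93 -0.  ]
 [-0.   -0.   -1.  ]]
{'mtx': array([[325.19,   0.  , 285.45],
       [  0.  , 325.19, 213.57],
       [  0.  ,   0.  ,   1.  ]]), 'R': array([[ 0.38,  0.93, -0.  ],
       [ 0.88, -0.36,  0.3 ],
       [ 0.28, -0.11, -0.95]]), 't': array([-725.18,  -40.91,  379.25])}<stdin>:9: RuntimeWarning: Mean of empty slice.
  ret = ret.dtype.type(ret / rcount)
```

The two views place the ball at about (538.5,136,185), the plunger at (648,184,~219), and the cage yaw at about -0.025. I'll rise first and align tool y with the cage's y.

The manual's scale: shifts go in shares of 62.5 mm and turns go in shares of 2 pi rad. Converting my numbers, -20 mm is -0.32, -5 mm is -0.08, -0.183 rad is -0.0291.

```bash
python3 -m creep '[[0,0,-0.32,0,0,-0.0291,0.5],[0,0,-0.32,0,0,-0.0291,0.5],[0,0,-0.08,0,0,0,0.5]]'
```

```text
refused: ROWS must be a list holding one list of rows, three levels of brackets. Nothing was moved.
```

Refused on format, not on reach. It needs a list holding one list of rows, three levels of brackets.

```bash
python3 -m creep '[[[0,0,-0.32,0,0,-0.0291,0.5],[0,0,-0.32,0,0,-0.0291,0.5],[0,0,-0.08,0,0,0,0.5]]]'; python3 - <<'E'
from h import *
np.set_printoptions(precision=3,suppress=True)
o=observe();print(o['position'],Ro.from_rotvec(o['tool_rot']).as_matrix(),o['joint_positions'])
E
```

```text
t: 0.48
position: [273.2, 672.0, 349.9]
tool_rot: [0.035, 3.141, 0.003]
wrist_force: [0.9, -0.3, -0.3]
finger_gap: 0.502
finger_force: 0.0
[273.21  672.024 349.932] [[-1.     0.022  0.   ]
 [ 0.022  1.     0.002]
 [-0.     0.002 -1.   ]] [-1.216  0.55  -0.048  1.563  0.029  1.027  0.277]
```

```bash
python3 -m creep '[[[-0.512,-0.848,0,0,0,0,0.5],[-0.512,-0.848,0,0,0,0,0.5],[-0.512,-0.848,0,0,0,0,0.5],[-0.512,-0.848,0,0,0,0,0.5]]]'|tail -5;  python3 -m creep '[[[-0.512,-0.848,0,0,0,0,0.5],[-0.512,-0.848,0,0,0,0,0.5],[-0.512,-0.848,0,0,0,0,0.5],[-0.512,-0.848,0,0,0,0,0.5],[0,0,0,0,0,0,0]]]'; python3 - <<'E'
from h import *
import pickle
p,d=capture("wrist") if 0 else (None,None)
c=get_calibration("wrist"); p,d=capture("wrist"); cv2.imwrite("pics/w1.png",p); pickle.dump((c,d),open("w1.pkl","wb")); print(c,observe()['joint_positions'])
E
```

```text
position: [397.2, 455.0, 348.0]
tool_rot: [-0.037, -3.141, 0.002]
wrist_force: [0.1, 0.1, 0.5]
finger_gap: 0.497
finger_force: 0.0
t: 1.6
position: [523.1, 235.6, 348.2]
tool_rot: [0.055, 3.141, -0.006]
wrist_force: [0.1, -0.4, -0.6]
finger_gap: 0.301
finger_force: 0.0
{'mtx': array([[325.1922621 ,   0.        , 285.45368488],
       [  0.        , 325.1922621 , 213.57111377],
       [  0.        ,   0.        ,   1.        ]]), 'R': array([[ 0.03400501,  0.99941602, -0.00335711],
       [ 0.9522828 , -0.0313815 ,  0.30359951],
       [ 0.30331686, -0.01352082, -0.95279382]]), 't': array([-252.87462022, -544.95985054,  266.20110423])} [-0.5361679   0.3506089   0.03475683  1.91217342 -0.01419558  0.88068202
  1.04693918]
```

View pics/w1.png

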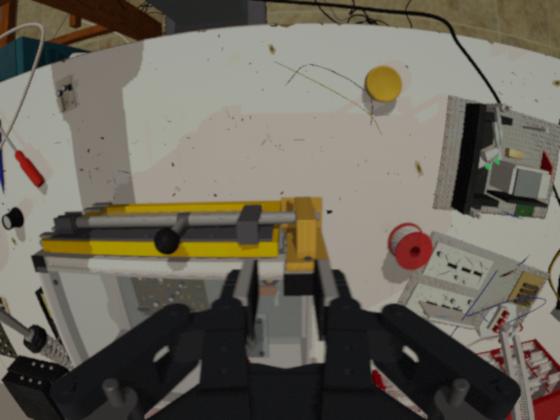

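The wrist view shows the ball at (167,240), the bar along row 218, and the strap and strike post at (303,235). The fingers hide the plunger. I'll compare the ball's ray with the earlier triangulation.

```bash
cat >> h.py <<'E'
def wray(c,u,v):
    m=c['mtx']; x=(u-m[0,2])/m[0,0]; y=(v-m[1,2])/m[1,1]; th=np.hypot(x,y); s=np.sin(th)/th
    return -c['R'].T@c['t'], c['R'].T@np.array([x*s,y*s,np.cos(th)])
def wz(c,u,v,z):
    C,d=wray(c,u,v); return C+d*(z-C[2])/d[2]
def wproj(c,X):
    q=c['R']@np.asarray(X,float)+c['t']; r=np.hypot(q[0],q[1]); th=np.arctan2(r,q[2]); m=c['mtx']
    return m[0,0]*th*q[0]/r+m[0,2], m[1,1]*th*q[1]/r+m[1,2]
def multi(rays):
    A=sum(np.eye(3)-np.outer(d,d)/(d@d) for C,d in rays); b=sum((np.eye(3)-np.outer(d,d)/(d@d))@C for C,d in rays)
    return np.linalg.solve(A,b)
def pray(n,u,v):
    c=get_calibration(n); d=c['R'].T@np.linalg.inv(c['mtx'])@[u,v,1]; return -c['R'].T@c['t'], d/np.linalg.norm(d)
E
python3 - <<'E'
from h import *
import pickle
np.set_printoptions(precision=1,suppress=True)
c,d=pickle.load(open("w1.pkl","rb"))
p=cv2.imread("pics/w1.png").sum(2)//3
print(p[222:258,148:186][::2,::2])
print(wz(c,167,240,185), multi([wray(c,167,240),pray("scene",271,258.3),pray("top",235.3,215.8)]))
print("bar",wz(c,80,223,141),wz(c,295,216,141))
t=cv2.imread("pics/top0.png").astype(int);m=np.zeros(t.shape[:2],np.uint8);m[175:205,208:236]=((t[...,2]>t[...,1]*2)&(t[...,2]>70))[175:205,208:236]
v,u=np.nonzero(m);print("plt",u.mean(),v.mean(),len(u),u.min(),u.max(),v.min(),v.max())
s=cv2.imread("pics/scene0.png").astype(int);m=np.zeros(s.shape[:2],np.uint8);m[240:275,212:245]=((s[...,2]>s[...,1]*2)&(s[...,2]>70))[240:275,212:245]
v2,u2=np.nonzero(m);print("pls",u2.mean(),v2.mean(),len(u2),u2.min(),u2.max(),v2.min(),v2.max())
print(tri((u2.mean(),v2.mean()),(u.mean(),v.mean())))
E
```

```text
[[107 109 108 107 106 107 106 106 106 106 106 107 105 104  90  85  82  73
   60]
 [ 87  87  86  87  85  85  85  85  84  84  84  84  83  85  86  84  74  62
   49]
 [ 50  51  51  50  51  49  49  48  46  48  47  45  59  82  83  78  65  49
   38]
 [ 30  30  29  30  34  34  34  25  20  16  17  29  67  82  78  67  54  37
   27]
 [ 44  44  44  45  45  37  24  13  16  16  13  14  34  59  66  56  42  28
   23]
 [ 44  45  45  44  36  19  16  16  17  15  15  13  13  23  42  43  29  24
   26]
 [ 46  42  46  43  22  14  20  17  20  20  15  15  14   9  20  26  26  27
   34]
 [ 45  43  45  34  19  17  17  23  24  23  18  15  14  14  11  16  24  38
   46]
 [ 53  53  52  31  17  18  20  23  30  25  19  16  14  14  11  13  32  51
   52]
 [ 67  68  64  34  18  21  20  25  27  25  17  18  14  13  10  12  48  64
   65]
 [ 89  91  85  54  16  20  18  23  23  22  16  17  11  14  14  14  51  71
   88]
 [103 103 100  66  21  19  20  21  20  20  17  14  15  10  11  29  70  90
  103]
 [102 103 102  80  30  22  25  21  20  17  15  12  13  13  11  46  78  88
   96]
 [102 102 102  95  58  22  21  20  16  16  13  10   8   8  24  64  81  82
   86]
 [102 102 102 101  86  47  18  15  12  14  15  12  10  20  56  78  81  81
   85]
 [103 102 102 102 100  86  56  27  16  14   9  12  26  60  79  81  81  81
   83]
 [100 100 100 100 101 100  95  80  65  55  49  60  74  81  82  81  82  82
   82]
 [ 90  92  93  96  96  90  91  91  88  85  79  78  77  79  77  78  77  78
   80]]
[540.4 138.9 185. ] [540.1 136.8 183.8]
bar [538.4  19.2 141. ] [537.6 243.8 141. ]
plt 221.28813559322035 187.33898305084745 59 217 225 184 191
pls 227.61764705882354 256.8137254901961 102 222 233 252 262
[647.9 185.3 217.8]
```

In the tool's units: -42 mm is -0.672, 20 mm is 0.32.

```bash
python3 -m creep '[[[-0.672,-0.248,0,0,0,0,0],[-0.672,-0.248,0,0,0,0,0],[-0.672,-0.24,0,0,0,0,0],[0,0,0.32,0,0,0,0],[0,0,0,0,0,0,0]]]' 40; python3 - <<'E'
from h import *
import pickle
o=observe();print(o['wrist_force'],Ro.from_rotvec(o['tool_rot']).as_matrix().round(3))
c=get_calibration("wrist"); p,d=capture("wrist"); pickle.dump((c,d),open("w2.pkl","wb"))
s,_=capture("scene"); cv2.imwrite("pics/w2.png",np.hstack([p[:,80:480],cv2.resize(s[190:330,170:303],(400,420))]))
cv2.imwrite("pics/w2full.png",p)
E
```

```text
t: 2.28
position: [643.7, 195.8, 326.3]
tool_rot: [-0.03, -3.136, 0.001]
wrist_force: [-0.5, 0.9, 0.5]
finger_gap: -0.002
finger_force: 0.0
[-0.51502502  0.86339318  0.48385765] [[-1.     0.019 -0.005]
 [ 0.019  1.    -0.001]
 [ 0.005 -0.001 -1.   ]]
```

View pics/w2.png

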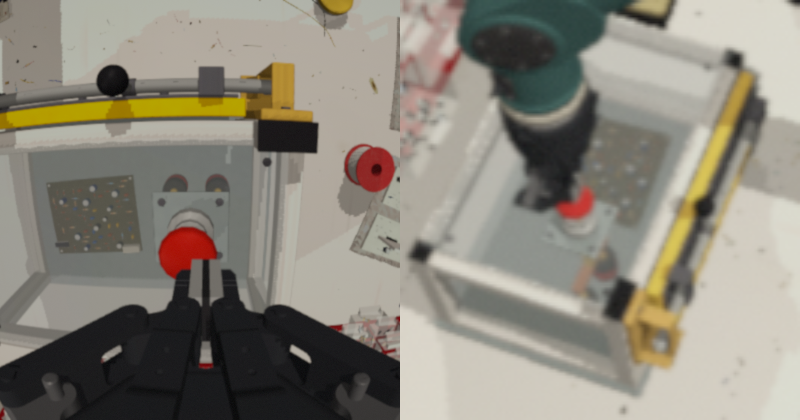

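The wrist view shows the plunger head at about (268,252) in full pixels, left of the fingertips at (286,262). The ball is at (192,80). I'll compute both positions.

```bash
python3 - <<'E'
from h import *
import pickle
np.set_printoptions(precision=1,suppress=True)
c,d=pickle.load(open("w2.pkl","rb")); c1,_=pickle.load(open("w1.pkl","rb"))
p=cv2.imread("pics/w2full.png").astype(int)
m=((p[...,2]>p[...,1]*2.5)&(p[...,2]>100)).astype(np.uint8); m[:215]=0;m[300:]=0;m[:,:225]=0;m[:,310:]=0
n,l,st,ce=cv2.connectedComponentsWithStats(m); k=1+st[1:,4].argmax(); print(st[k],ce[k])
cs,_=cv2.findContours((l==k).astype(np.uint8),0,1); pts=cs[0][:,0]; pts=pts[(pts[:,1]<255)]
# bottom-side: fit circle in plane z=224 with world-pts radius 18.5
for z in (220,224):
  # head rim: upper image contour may include head side(16mm); use left/right extremes
  W=np.array([wz(c,u,v,z) for u,v in cs[0][:,0] if v<270]); print(z,W.min(0),W.max(0))
g=p.sum(2)//3; bm=(g<45).astype(np.uint8); bm[:60]=0;bm[100:]=0;bm[:,:170]=0;bm[:,215:]=0
n,l,st,ce=cv2.connectedComponentsWithStats(bm);k=1+st[1:,4].argmax();print("ball",st[k],ce[k])
r1=wray(c1,166.5,239.5); r2=wray(c,*ce[k]); print(multi([r1,r2]),wz(c,*ce[k],185),wz(c1,166.5,239.5,185),multi([r1,r2,pray("scene",271,258.3),pray("top",235.3,215.8)]))
print(observe()['position'])
E
```

```text
[ 239  227   58   52 1883] [264.7 249.4]
220 [630.9 168.5 220. ] [658.1 202.8 220. ]
224 [629.4 169.1 224. ] [656.1 202.6 224. ]
ball [177  66  38  31 806] [193.3  81.3]
[541.7 136.8 180.8] [542.2 138.2 185. ] [540.  138.5 185. ] [540.9 136.5 181.8]
[644.3 196.2 328.5]
```

In the tool's units: 12 mm is 0.192, -10.5 mm is -0.168.

```bash
python3 -m creep '[[[-0.064,-0.168,0,0,0,0,0],[0,0,0.192,0,0,0,0],[0,0,0.192,0,0,0,0],[0,0,0.192,0,0,0,0],[0,0,0.096,0,0,0,0]]]'; python3 -m creep '[[[0,0,0.096,0,0,0,0],[0,0,0.032,0,0,0,0]]]'
```

```text
t: 3.0
position: [648.9, 183.8, 286.4]
tool_rot: [-0.031, -3.14, 0.0]
wrist_force: [-2.3, -0.3, 5.7]
finger_gap: 0.003
finger_force: 2.9
t: 3.25
position: [648.9, 183.8, 279.4]
tool_rot: [-0.031, -3.14, 0.0]
wrist_force: [-3.7, -0.4, 8.1]
finger_gap: -0.0
finger_force: 3.8
```

In the tool's units: 2 mm is 0.032.

```bash
python3 -m creep '[[[0,0,0.032,0,0,0,0],[0,0,0.032,0,0,0,0]]]'; python3 -m creep '[[[0,0,0.032,0,0,0,0],[0,0,0,0,0,0,0]]]'
```

```text
t: 3.5
position: [649.0, 183.8, 276.4]
tool_rot: [-0.031, -3.141, -0.0]
wrist_force: [-4.8, -1.7, 18.1]
finger_gap: -0.001
finger_force: 8.7
t: 3.75
position: [649.0, 183.8, 276.4]
tool_rot: [-0.031, -3.141, -0.001]
wrist_force: [-7.6, -1.3, 19.2]
finger_gap: -0.001
finger_force: 9.4
```

The plunger is at its stop: z has stopped changing and the force has jumped. I'll hold it there.

In the tool's units: -20 mm is -0.32, -15 mm is -0.24.

```bash
python3 -m creep '[[[0,0,0,0,0,0,0],[0,0,0,0,0,0,0],[0,0,0,0,0,0,0],[0,0,0,0,0,0,0],[0,0,0,0,0,0,0]]]'; python3 -m creep '[[[0,0,0,0,0,0,0],[0,0,0,0,0,0,0],[0,0,0,0,0,0,0],[0,0,0,0,0,0,0],[0,0,0,0,0,0,0]]]'|tail -4; python3 -m creep '[[[0,0,-0.24,0,0,0,0],[0,0,-0.24,0,0,0,0],[0,0,-0.32,0,0,0,0],[0,0,-0.32,0,0,0,0],[0,0,0,0,0,0,0.5]]]'
```

```text
t: 4.38
position: [649.0, 183.7, 276.4]
tool_rot: [-0.031, -3.141, -0.001]
wrist_force: [-6.7, -2.0, 18.6]
finger_gap: 0.0
finger_force: 9.3
tool_rot: [-0.031, -3.141, -0.001]
wrist_force: [-6.7, -1.7, 18.5]
finger_gap: -0.0
finger_force: 9.3
t: 5.62
position: [650.1, 184.1, 344.2]
tool_rot: [0.031, 3.138, 0.002]
wrist_force: [-0.1, 0.5, -0.9]
finger_gap: 0.199
finger_force: 0.0
```

In the tool's units: 54 mm is 0.864, 25 mm is 0.4.

```bash
python3 -m creep '[[[0.864,-0.392,0,0,0,0,0.6],[0.864,-0.392,0,0,0,0,0.6],[0,0,0.4,0,0,0,0.6],[0,0,0.4,0,0,0,0.6],[0,0,0,0,0,0,0.6]]]'; python3 - <<'E'
from h import *
import pickle
c=get_calibration("wrist"); o=observe(); p,d=capture("wrist"); pickle.dump((c,d,o),open("w3.pkl","wb")); cv2.imwrite("pics/w3.png",p)
s,_=capture("scene"); cv2.imwrite("pics/s3.png",s)
E
```

```text
t: 6.25
position: [538.5, 136.4, 290.4]
tool_rot: [-0.031, -3.136, 0.003]
wrist_force: [0.7, 0.6, 0.5]
finger_gap: 0.598
finger_force: 0.0
```

View pics/w3.png

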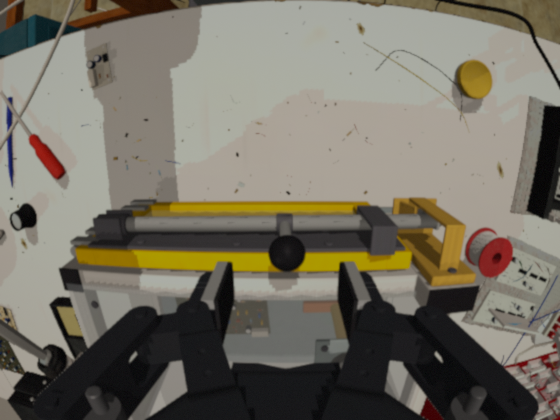

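The ball is at (286,253), centred between the fingers at about (232,285) and (340,285). I'll triangulate it with the earlier wrist views.

```bash
python3 - <<'E'
from h import *
import pickle
np.set_printoptions(precision=1,suppress=True)
c3,d,o=pickle.load(open("w3.pkl","rb"));c2,_=pickle.load(open("w2.pkl","rb")); c1,_=pickle.load(open("w1.pkl","rb"))
g=cv2.imread("pics/w3.png").sum(2)//3
m=(g<35).astype(np.uint8); m[:228]=0;m[278:]=0;m[:,:262]=0;m[:,312:]=0
m=cv2.morphologyEx(m,cv2.MORPH_OPEN,np.ones((7,7),np.uint8))
n,l,st,ce=cv2.connectedComponentsWithStats(m);k=1+st[1:,4].argmax();print(st[k],ce[k])
u,v=ce[k]
r=[wray(c1,166.5,239.5),wray(c2,193.3,81.3),wray(c3,u,v)]
print(multi(r),multi([r[0],r[2]]),multi([r[1],r[2]]),[wz(c3,u,v,z) for z in (180,184,186)])
R=Ro.from_rotvec(o['tool_rot']).as_matrix(); print(o['position'],R.round(3), o['position']+R@[0,0,54])
E
```

```text
[270 236  35  35 994] [286.6 252.5]
[541.8 137.5 182.8] [541.3 137.7 183.7] [542.1 137.7 183.8] [array([543.8, 137.6, 180. ]), array([542. , 137.7, 184. ]), array([541.1, 137.7, 186. ])]
[538.5 136.4 290.4] [[-1.  0. -0.]
 [ 0.  1. -0.]
 [ 0. -0. -1.]] [538.2 136.2 236.4]
```

In the tool's units: 20 mm is 0.32, -3.2 mm is -0.0512.

```bash
python3 -m creep '[[[-0.0512,0.024,0,0,0,0,0.6],[0,0,0.32,0,0,0,0.6],[0,0,0.32,0,0,0,0.6],[0,0,0.176,0,0,0,0.6],[0,0,0,0,0,0,0.6]]]' 30; python3 -m creep '[[[0,0,0,0,0,0,0],[0,0,0,0,0,0,0],[0,0,0,0,0,0,0],[0,0,0,0,0,0,0]]]'
```

```text
t: 6.98
position: [543.6, 138.3, 241.7]
tool_rot: [-0.031, -3.141, 0.0]
wrist_force: [-0.1, 0.5, -0.1]
finger_gap: 0.599
finger_force: 0.0
t: 7.48
position: [544.1, 138.2, 242.7]
tool_rot: [0.031, 3.14, 0.0]
wrist_force: [0.4, -1.1, 4.5]
finger_gap: 0.232
finger_force: 29.4
```

In the tool's units: -2.5 mm is -0.04, -0.8 mm is -0.0128.

```bash
python3 -m creep '[[[0,0,0,0,0,0,0],[0,-0.0128,-0.04,0,0,0,0],[0,-0.0128,-0.04,0,0,0,0],[0,-0.0128,-0.04,0,0,0,0],[0,0,0,0,0,0,0]]]' 40; python3 - <<'E'
from h import *
p,d=capture("wrist"); s,_=capture("scene"); t,_=capture("top")
cv2.imwrite("pics/w4.png",np.hstack([p[150:400,130:430],cv2.resize(s[235:315,225:300],(235,250)),cv2.resize(t[195:235,195:255],(265,250)[::1])]))
E
```

```text
t: 8.1
position: [543.3, 135.9, 249.1]
tool_rot: [-0.031, -3.141, -0.0]
wrist_force: [1.4, 1.2, -4.9]
finger_gap: 0.225
finger_force: 39.2
```

View pics/w4.png

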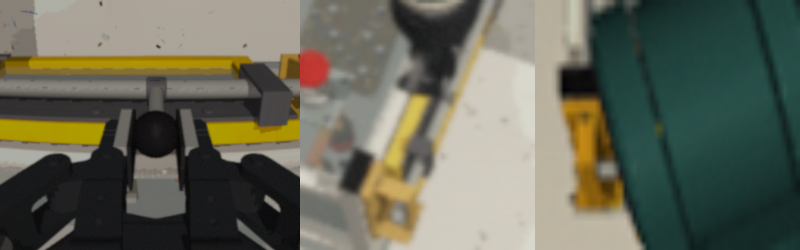

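The ball at (155,133) sits between the pads, firmly held. I'll lift a little more.

In the tool's units: -1.7 mm is -0.0272, -1.5 mm is -0.024.

```bash
python3 -m creep '[[[0,-0.008,-0.0272,0,0,0,0],[0,-0.008,-0.024,0,0,0,0],[0,0,0,0,0,0,0]]]'; python3 - <<'E'
from h import *
import pickle
np.set_printoptions(precision=1,suppress=True)
c=get_calibration("wrist"); o=observe(); p,d=capture("wrist"); cv2.imwrite("pics/w5.png",p)
c3,d3,o3=pickle.load(open("w3.pkl","rb"))
g=p.sum(2)//3
# bar heights: depth along the bar's light-grey pixels near y=60 and y=190
for (cc,dd,name) in ((c3,d3,"before"),(c,d,"now")):
  for y in (40,70,100,170,185):
    best=[]
    for x in range(525,560):
      u,v=wproj(cc,(x,y,141)); u,v=int(round(u)),int(round(v)); z=dd[v,u]
      if z>0:
        C,r=wray(cc,u,v); q=cc['R']@r; X=C+r*z/q[2]; best.append(X)
    b=np.array(best); print(name,y,b[b[:,2].argsort()[-4:]].mean(0) if len(b) else None)
print(o['position'],o['wrist_force'])
E
```

```text
t: 8.62
position: [543.1, 134.6, 252.9]
tool_rot: [-0.032, -3.141, 0.001]
wrist_force: [-0.5, -0.4, -1.8]
finger_gap: 0.222
finger_force: 39.2
before 40 [550.5  47.4 157.4]
before 70 [550.4  75.1 157.6]
before 100 [550.1 102.8 157.1]
before 170 [550.8 168.1 156.1]
before 185 [551.4 182.1 155. ]
now 40 [549.3  48.9 157.5]
now 70 [549.5  75.9 157.1]
now 100 [549.5 103.4 157. ]
now 170 [550.5 167.4 154.9]
now 185 [550.9 181.5 154. ]
[543.1 134.6 252.9] [-0.5 -0.4 -1.8]
```

```bash
python3 - <<'E'
from h import *
import pickle
np.set_printoptions(precision=1,suppress=True)
c=get_calibration("wrist"); o=observe(); p,d=capture("wrist")
c3,d3,o3=pickle.load(open("w3.pkl","rb"))
for (cc,dd,name) in ((c3,d3,"before"),(c,d,"now")):
  v,u=np.mgrid[180:240,90:450]; m=cc['mtx']
  X=np.array([ (lambda C,r,z: C+r*z/(cc['R']@r)[2])(*wray(cc,a,b),dd[b,a]) for a,b in zip(u.ravel(),v.ravel()) if dd[b,a]>0])
  for y in (30,60,90,115,160,170,185,230,240):
    s=X[(abs(X[:,1]-y)<4)&(X[:,0]>528)&(X[:,0]<543)]
    print(name,y,len(s), np.sort(s[:,2])[-12:].mean() if len(s)>12 else None)
E
```

```text
before 30 188 140.3273562751365
before 60 199 139.84403635168258
before 90 192 138.61931428107317
before 115 188 137.68916917423476
before 160 175 136.31927939945984
before 170 170 136.2448596103982
before 185 165 135.45623127559665
before 230 213 133.85498540241943
before 240 471 175.51315388346305
now 30 221 142.80678260392676
now 60 230 143.44783121858927
now 90 224 144.08293313519846
now 115 221 144.91931319702965
now 160 216 146.05583250511322
now 170 202 146.2512656747499
now 185 192 146.60239781605827
now 230 282 148.27896852245522
now 240 494 147.90437731122395
```

The bar slope changed by 0.059 rad, so the nose is above the lip. I'll add 1 mm of lift and then draw.

In the tool's units: -7 mm is -0.112, -5 mm is -0.08.

```bash
python3 -m creep '[[[0,-0.0048,-0.0192,0,0,0,0],[0,-0.08,0,0,0,0,0],[0,-0.112,0,0,0,0,0],[0,-0.112,0,0,0,0,0],[0,0,0,0,0,0,0]]]'; python3 -m creep '[[[0,-0.112,0,0,0,0,0],[0,-0.112,0,0,0,0,0],[0,-0.096,0,0,0,0,0],[0,0,0,0,0,0,0]]]'
```

```text
t: 9.35
position: [542.9, 113.9, 253.6]
tool_rot: [-0.033, -3.141, 0.002]
wrist_force: [0.1, -1.2, -3.3]
finger_gap: 0.228
finger_force: 39.2
t: 9.85
position: [542.5, 94.2, 253.6]
tool_rot: [-0.033, -3.141, 0.002]
wrist_force: [0.6, -1.4, -4.6]
finger_gap: 0.229
finger_force: 39.2
```

```bash
python3 - <<'E'
from h import *
p,d=capture("wrist"); cv2.imwrite("pics/w6.png",p)
E
```

```text
(no output)
```

View pics/w6.png

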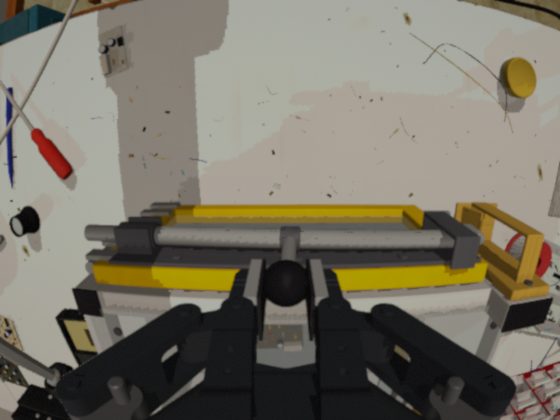

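The nose is clear of the keeper: the bar ends at the guide at (475,245) and the strap at (500,245) is empty. Next I'll swing the gate along its arc, turning the tool with it.

In the tool's units: 6.7 mm is 0.1072, -1 mm is -0.016, -0.05 rad is -0.008.

```bash
python3 -m creep '[[[0.1072,-0.016,0,0,0,-0.008,0],[0.1072,-0.016,0,0,0,-0.008,0],[0.1072,-0.016,0,0,0,-0.008,0],[0,0,0,0,0,0,0]]]'; python3 -m creep '[[[0.1072,-0.016,0,0,0,-0.008,0],[0.1072,-0.016,0,0,0,-0.008,0],[0.1072,-0.016,0,0,0,-0.008,0],[0,0,0,0,0,0,0],[0,0,0,0,0,0,0]]]';  python3 - <<'E'
from h import *
import pickle
c=get_calibration("wrist"); p,d=capture("wrist"); s,_=capture("scene"); pickle.dump((c,d),open("w7.pkl","wb"))
cv2.imwrite("pics/w7full.png",p); cv2.imwrite("pics/w7.png",np.hstack([p[130:430,60:560],cv2.resize(s[185:325,165:305],(300,300))]))
E
```

```text
t: 10.4
position: [522.4, 91.5, 253.7]
tool_rot: [0.203, -3.135, 0.001]
wrist_force: [1.1, -0.3, -4.5]
finger_gap: 0.226
finger_force: 39.2
t: 11.02
position: [504.0, 85.5, 253.9]
tool_rot: [-0.436, 3.111, -0.0]
wrist_force: [0.5, -0.5, -5.9]
finger_gap: 0.23
finger_force: 39.2Traceback (most recent call last):
  File "<stdin>", line 4, in <module>
    return _nx.concatenate(arrs, 1, dtype=dtype, casting=casting)
           ~~~~~~~~~~~~~~~^^^^^^^^^^^^^^^^^^^^^^^^^^^^^^^^^^^^^^^
ValueError: all the input array dimensions except for the concatenation axis must match exactly, but along dimension 0, the array at index 0 has size 290 and the array at index 1 has size 300
```

```bash
python3 - <<'E'
from h import *
import pickle
np.set_printoptions(precision=1,suppress=True)
c,d=pickle.load(open("w7.pkl","rb")); p=cv2.imread("pics/w7full.png")
h=cv2.cvtColor(p,cv2.COLOR_BGR2HSV); ok=(h[...,0]>20)&(h[...,0]<32)&(h[...,1]>150)&(h[...,2]>80)&(d>0)
v,u=np.nonzero(ok)
X=np.array([(lambda C,r,z:C+r*z/(c['R']@r)[2])(*wray(c,a,b),d[b,a]) for a,b in zip(u,v)])
X=X[(X[:,2]>152)&(X[:,2]<168)]
vx,vy,x0,y0=cv2.fitLine(X[:,:2].astype(np.float32),cv2.DIST_HUBER,0,.01,.01).ravel()
print(len(X),X.min(0),X.max(0),"angle",np.arctan(-vx/vy))
s,_=capture("scene"); cv2.imwrite("pics/w7.png",np.hstack([p[130:420,60:500],cv2.resize(s[185:325,165:305],(290,290))]))
E
```

```text
5792 [478.8 -32.3 153.2] [560.9 217.1 167.9] angle 0.27138826
```

View pics/w7.png

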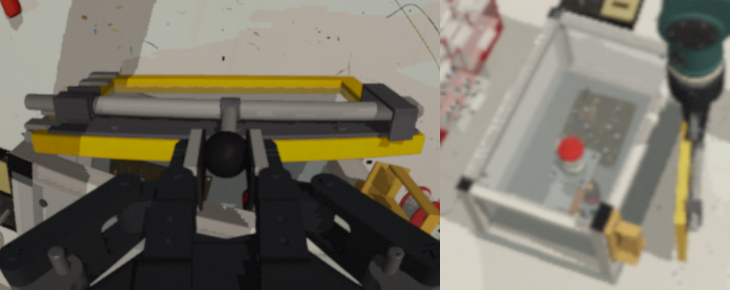

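The gate is ajar with the ball held, and the plunger is back up. From the ball's arc the opening is about 0.295 rad, or roughly 8 cm. I'll let it settle briefly and hand in.

```bash
python3 -m creep '[[[0,0,0,0,0,0,0],[0,0,0,0,0,0,0],[0,0,0,0,0,0,0],[0,0,0,0,0,0,0]]]' && python3 -c "
from cell import *
print(sign_off())"
```

```text
t: 11.68
position: [503.6, 85.5, 253.9]
tool_rot: [-0.439, 3.11, 0.0]
wrist_force: [0.2, -1.0, -4.3]
finger_gap: 0.227
finger_force: 39.2
the job is handed in; nothing more can be done
None
```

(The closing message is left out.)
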